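# Lift the hot pot lid onto the trivet with the lid lifter

## Robot

A 6-joint arm with a two-finger parallel gripper is mounted at the origin on the work surface. World frame = base frame: x ahead of the robot, y to its left, z up, the work surface at z = 0. Lengths are in mm, angles in rad, forces in N, time in s.
With the tool pointing down it reaches from about 300 to 775 mm from the base axis. Payload 14.6 kg.
Tool frame: the origin (TCP) lies midway between the tips of the shut fingers; the grasp point (between the pads) lies 19 mm behind it (robot.hold_point_z is the distance from the TCP to the grasp point, in mm); z points along the fingers, x is the direction in which the jaws open and shut, and the axes are right-handed (so a half turn about z gives the same grasp; the last joint's range is limited). The gripper opens to 85 mm and grips with 20 to 120 N. Pads are 22 mm wide; open, the fingers measure 114 mm over their backs; the gripper's body (76 mm by 85 mm) begins 54 mm behind the grasp point. The pads swing forward as they close: fully open they stand 13 mm farther back than shut.
Start: joints at [1.138, 0.3, 1.521, -0, 1.321, -0.067], TCP at [196.73, 513.602, 231.281] pointing down, gripper open.
Joint ranges: [-3.03, 3.03], [-0.79, 2.21], [0.23, 2.52], [-1.04, 4.18], [0, 3.07], [-2.55, 2.55]. Speed limits (rad/s): [2.22, 2.22, 2.57, 3.14, 3.14, 3.14].

## Interface

Orientations are given as a 3x3 rotation matrix whose columns are the frame's x, y, z axes.
In Python, from bench import robot gives the robot as it stands.
- The arm moves only by the tool send_rows, never from a script. Its argument "plan" is one flat list of numbers, 7 for each row, row after row: the shift along the world's x, y, z in units of 30 mm (1.0 is 30 mm), then the turn, a rotation vector about the world's x, y, z in units of 4 degrees (1.0 is 4 degrees), then the gripper's target within -1 to 1 (shut at 1, half-way at 0, fully open at -1). In form: [x, y, z, ax, ay, az, grip, x, y, z, ax, ay, az, grip, ...]. A call has 1 to 8 rows; each row shifts and turns the commanded pose from where the row before left it; what a row does not reach is not made up. A row lasts 1/8 s, in which the tool goes at most 62.5 mm and 10.7 degrees, less where a joint would pass 70% of its speed; a pose out of reach is approached as far as the arm can. A call with a number of a shift or a turn outside -1 to 1 is refused whole. A call with a gripper value outside its range is refused whole. The fingers move at their own pace and stop on an object; "squeeze" is the grip in N (left out, the last holds). Time passes only in rows, so rows that do not move let the fingers close. It gives the time, the measured TCP pose, the force and the opening at its end, in the units of the state.
- robot.get_state(): the state, without advancing time (a new reading comes with each control period).
- robot.grab_frame(name): name is "scene" or "top" or "wrist"; returns a dict with "color" (400x640x3 uint8, red, green, blue), "K" (3x3 intrinsics, pixels), "R" (3x3) and "t" (3): a world point X has camera coordinates R X + t. Camera axes: x right, y down, z forward; pixel columns grow to the right and rows downward; lengths in mm; the calibration is good to about 2 mm. A picture is of the moment at which its call begins. There is no depth.
- robot.job_done(): hands the job in, once; it reports no verdict.
The state is a dict: "time_s": time; "joint_positions": joint angles; "qvel": joint speeds; "tau": joint torques, N m; "position": TCP position; "ee_rot": TCP orientation; "contact_force": force on the tool from outside, world axes, zero at the start; "ft_torque": the same for the moment, N m; "grip_width": opening from 0.0 (shut) to 1.0 (fully open).
Only numpy, scipy, OpenCV 4.12 (cv2) and the standard library are available. Lean on these libraries where they do the work, as an engineer would, in place of code of your own. Each camera call takes 0.05 s, during which the arm holds its last target.

## Task

The pot's lid is hot: pick up the lid lifter by its wooden handle, pass its fork under the lid's loop, lift the lid off the pot, keep it level all the way and set it down gently and flat in the middle of the round cork trivet, without the gripper or arm touching the lid. Then draw the fork out and stand the lifter upright on the slate tray again. Leave the pot and everything else where it is.

Things in the scene. Friction and masses are not known exactly. Their poses are not given: they have to be found in the camera images.
- lifter_grip (a point): centre of the handle of the lid lifter, a free-standing C-shaped tool, 220 g: dark wood bar 120 long (x from -54 to +66 mm of this point), 18 wide, 24 high, with a steel fork below and parallel to it. Axes: x along the handle towards the fork's tips (at the start roughly away from the robot), y across, z up. The fork's underside is 115 mm below. Gripped here, the load hangs straight under the hand
- lifter_seat (a point): where the loop should lie: top of the lifter's fork, 108 mm below the handle's centre, 7 mm above the underside; axes as the handle's. Fork: two flat prongs 7 thick, 9 wide, 45 over both, x from -48 to +54 mm of this point; the last 7 mm turn up to 16 mm above the underside so that the loop cannot slip off. A flat stem (20 wide), x from -48 to -40 mm, joins fork and handle
- lid: hot round dark steel lid, diameter 152, about 400 g (varies), on the pot. Origin: centre of its underside; z up. Its flat foot (diameter 120, 6 deep) drops with 5 mm play into the pot's mouth, the rim lies on the pot. Top surface 20 mm above the origin at the centre, 12 at the rim. A steel loop, a square arch, stands on it in its y-z plane
- lid_loop (a point): middle of the underside of the loop's top bar, 57 mm above the lid's origin; axes as the lid's. Top bar 80 long (along y), 14 wide, 6 thick, flat underneath. The opening below it is 68 wide (along y) and 37 high, down to the lid's top; the fork passes through it along x, from either side. With the bar on the prongs the fork's underside is 50 mm above the lid's origin
- pot: round dark steel pot, diameter 140, 85 high, 1.3 kg, loose on the counter, two small ears at its sides reaching 88 mm from the axis at 66 mm height. Origin: centre of its underside. With the lid on, the lid's origin is 79 mm above this
- trivet: round cork trivet, diameter 180, 12 thick, fixed on the counter; origin at the centre of its underside. (The square cork mat under the mug is not it.) The pot and the trivet may have changed places
- tray: dark slate serving tray, flat slab without rim, 220 (its x) by 280 (its y), 10 thick, fixed; origin at the centre of its underside. The lifter stands on its right-hand half (-y), dripper and scoop on the left
- dripper: bystander: white ceramic cone dripper on the tray, 84 high, 104 across; origin at the centre of its underside
- scoop: bystander: black plastic scoop on the tray, 130 long (along its y), 28 high; origin under its middle
- pitcher: bystander: glass pitcher, 150 high, 110 across, beyond the pot; origin at the centre of its underside
- paddle: bystander: flat bamboo stirring paddle, 200 long, 34 wide, 7 thick, lying on the counter in front of the robot; origin under its middle, x along it
- mug: bystander: white mug on the square cork mat beyond the task things, on the right, 90 high; origin at the centre of its underside
- jar: bystander: amber glass jar at the right, 80 across, 120 high; origin at the centre of its underside
Things that resemble listed ones, but are neither listed nor needed, are in the scene too. Leave any pink look-alike of the part that bears lifter_grip alone.

How it is judged:
By the outcome, as a careful person would: the job done as asked, in the order asked, and still so for the second after the job is handed in, with the robot touching nothing.
It also fails if it takes over 64 s, if anything falls off the work surface, if the arm or the gripper's body presses on something with over 40 N, if the wrist force passes 120 N, or if a joint passes its speed limit or range.

## Working session

There is one attempt and no reset: what is moved stays moved. The work goes in short steps, Python scripts to look and compute and a tool call to move; the robot and the scene stay as the last step left them, time stands still between calls to the robot, and variables do not carry over. Pictures are saved under pics/ and viewed, and the job is handed in when it is done.

Besides the shell and the picture viewer there is one more tool, called after ">>>" as name(argument=value, ...), one argument or row to a line, values as JSON. send_rows: Moves the arm, as the interface text tells. Shifts and turns lie within -1 to 1; 1 stands for 30 mm of shift or 4 degrees of turn. Its arguments: {"type":"object","properties":{"plan":{"type":"array"},"squeeze":{"type":"number"}},"required":["plan"]}

```bash
ls; mkdir -p pics
cat > h.py <<'E'
import numpy as np, cv2
from bench import robot
def grab(n,fn):
    f=robot.grab_frame(n); cv2.imwrite('pics/'+fn+'.png',f['color'][:,:,::-1]); np.savez('pics/'+fn+'.npz',**f); return f
def load(fn): return dict(np.load('pics/'+fn+'.npz'))
def ray(f,u,v):
    d=f['R'].T@np.linalg.inv(f['K'])@np.array([u,v,1.]); c=-f['R'].T@f['t']; return c,d
def onz(f,u,v,z):
    c,d=ray(f,u,v); return c+d*(z-c[2])/d[2]
def proj(f,X):
    p=f['K']@(f['R']@np.asarray(X,float)+f['t']); return p[:2]/p[2]
E
python3 - <<'E'
from h import *
np.set_printoptions(precision=2,suppress=True)
for n in ['scene','top','wrist']:
    f=grab(n,n+'0'); print(n,-f['R'].T@f['t'],f['R'],f['K'][0,0])
print(robot.get_state())
E
```

```text
pics
scene [1066.47  921.46  846.55] [[-0.86  0.52  0.01]
 [ 0.28  0.48 -0.83]
 [-0.43 -0.71 -0.56]] 422.0624902984934
top [ 388.74   31.85 1666.78] [[-0.01 -1.    0.  ]
 [-1.    0.01 -0.07]
 [ 0.07 -0.01 -1.  ]] 509.59149871859285
wrist [135.28 537.86 374.58] [[ 0.36  0.93 -0.  ]
 [ 0.9  -0.35  0.26]
 [ 0.24 -0.09 -0.97]] 308.8021369788291
{'time_s': 0.15, 'joint_positions': array([ 1.14,  0.3 ,  1.52, -0.  ,  1.32, -0.07]), 'qvel': array([ 0., -0., -0., -0.,  0.,  0.]), 'tau': array([ -0.  , -54.37, -36.19,  -0.  ,   0.  ,   0.  ]), 'position': array([196.66, 513.45, 230.84]), 'ee_rot': array([[ 0.36,  0.93, -0.  ],
       [ 0.93, -0.36, -0.  ],
       [-0.  , -0.  , -1.  ]]), 'contact_force': array([0.08, 0.16, 0.46]), 'ft_torque': array([-0.01, -0.01, -0.01]), 'grip_width': 0.996379360612224}
```

View pics/scene0.png

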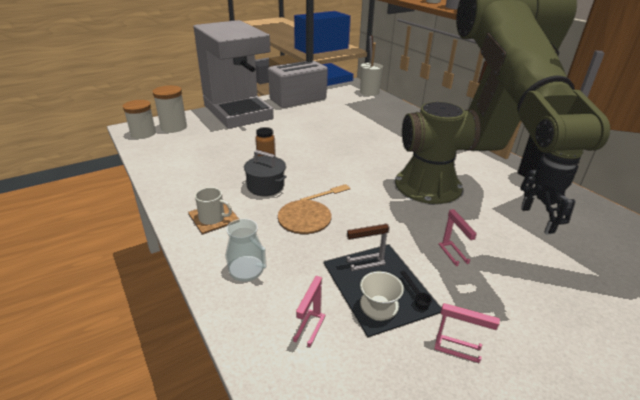

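View pics/top0.png

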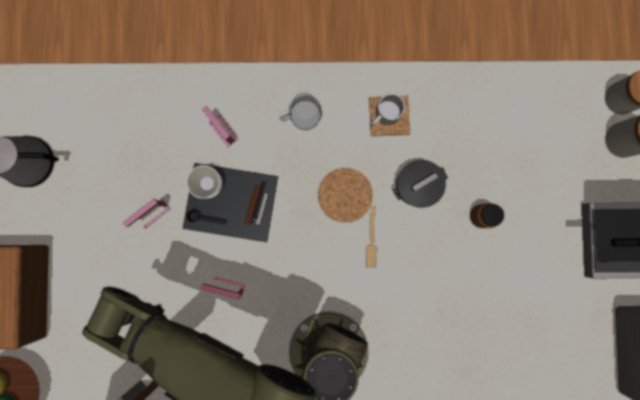

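View pics/wrist0.png

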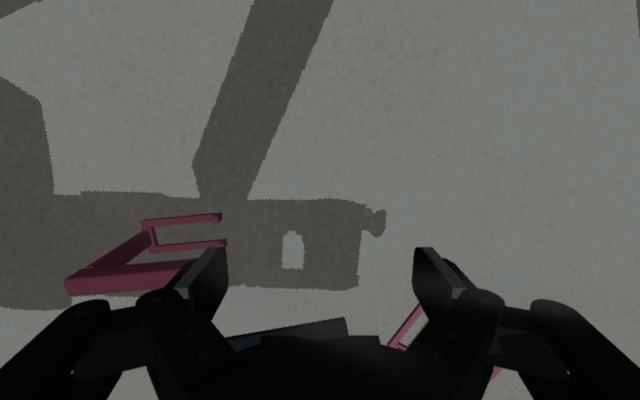

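Candidates for the lifter (top view): the dark-wood one on the tray at (257,203), and pink look-alikes at (219,127), (147,212) and (222,288). I choose the wooden one on the slate. Next, a close crop to check it and to measure.

Run:
```python
from h import *
t=load('top0')['color'];s=load('scene0')['color']
a=cv2.resize(t[150:250,180:300],None,fx=5,fy=5,interpolation=cv2.INTER_CUBIC)[:, :400*2]
b=cv2.resize(t[150:230,310:450],None,fx=5,fy=5,interpolation=cv2.INTER_CUBIC)
c=cv2.resize(s[210:330,310:450],None,fx=5,fy=5,interpolation=cv2.INTER_CUBIC)
d=cv2.resize(s[120:240,230:360],None,fx=5,fy=5,interpolation=cv2.INTER_CUBIC)
for n,i in zip('abcd',(a,b,c,d)): cv2.imwrite(f'pics/c_{n}.png',i[:,:,::-1])
```

```text
(no output)
```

View pics/c_a.png

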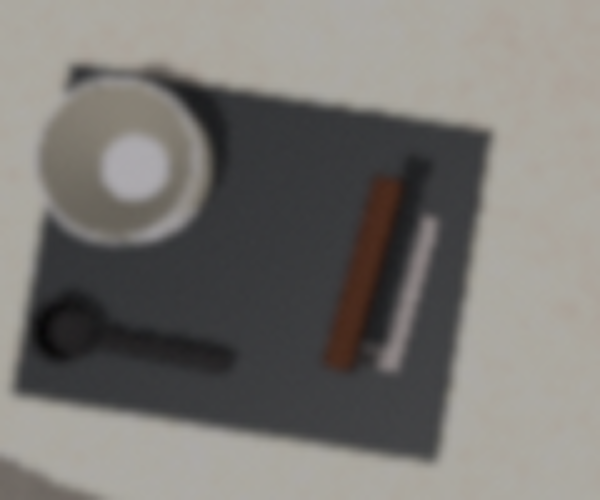

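View pics/c_b.png

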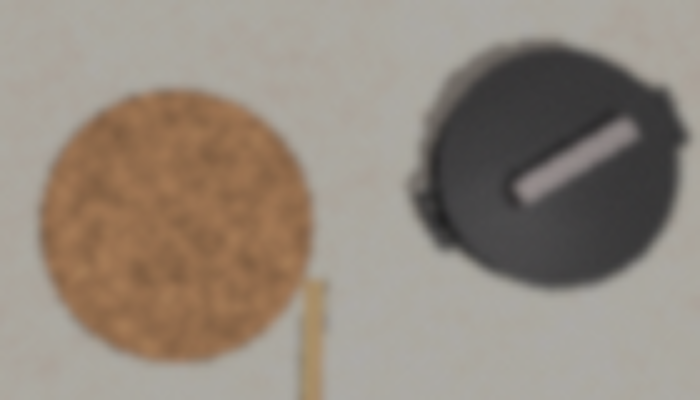

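View pics/c_c.png

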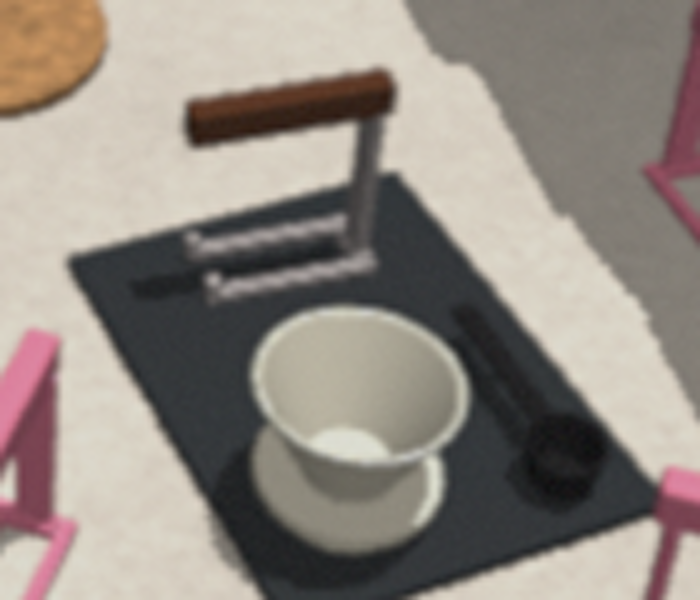

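View pics/c_d.png

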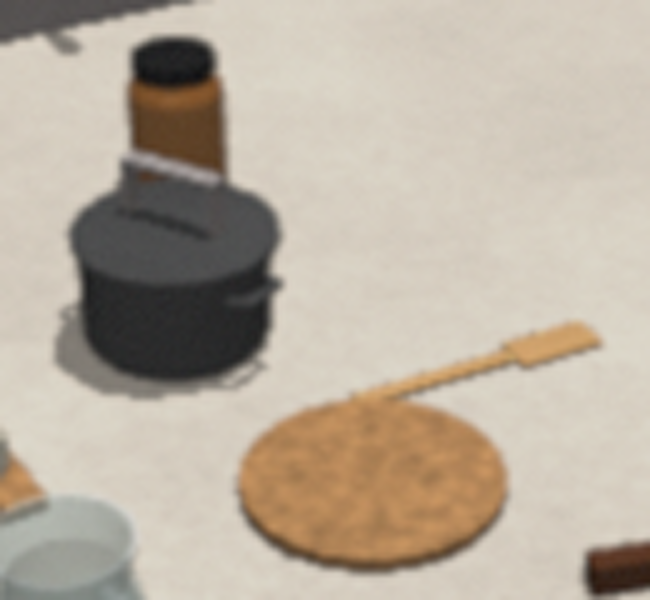

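Run:
```python
from h import *
np.set_printoptions(precision=1,suppress=True)
f=load('top0'); hsv=cv2.cvtColor(f['color'],cv2.COLOR_RGB2HSV)
def m(lo,hi,box):
    k=cv2.inRange(hsv,lo,hi); z=np.zeros_like(k); x0,y0,x1,y1=box; z[y0:y1,x0:x1]=k[y0:y1,x0:x1]; return z
def fit(k,z,n):
    v,u=np.nonzero(k); P=np.array([onz(f,a,b,z) for a,b in zip(u,v)])[:,:2].astype(np.float32)
    r=cv2.minAreaRect(P); w,vec=np.linalg.eigh(np.cov(P.T)); a=np.degrees(np.arctan2(vec[1,1],vec[0,1]))
    print(n,len(P),'cent',P.mean(0),'rect',r,'axis',a)
    return P
fit(m((0,100,30),(15,255,160),(240,170,275,235)),137,'handle')
P=fit(m((5,80,60),(20,255,255),(310,160,373,230)),12,'trivet'); print(cv2.minEnclosingCircle(P))
v=f['color'].astype(int)
k=np.zeros((400,640),np.uint8); k[165:195,405:445]=(v[165:195,405:445].min(2)>95)*255
# keep component
n,l,st,c=cv2.connectedComponentsWithStats(k)
print(st,c)
k=(l==1+np.argmin(np.hypot(*(c[1:]-[426,181]).T))).astype(np.uint8)
fit(k,142,'loop')
dk=m((0,0,0),(180,90,90),(395,155,447,210)); P=fit(dk,91,'lid dark')
```

```text
handle 225 cent [468.6 226.9] rect ((467.7613220214844, 226.94143676757812), (18.04221534729004, 115.76847839355469), 74.54943084716797) axis 164.1842267249185
trivet 2312 cent [501.3 -59.4] rect ((499.88739013671875, -69.91387176513672), (199.69332885742188, 174.2390899658203), 75.09809875488281) axis 47.381805782039905
((480.9309997558594, -73.66029357910156), 114.45427703857422)
[[     0      0    640    400 255838]
 [   437    165      8      6     24]
 [   413    174     24     17    133]
 [   443    191      2      4      5]] [[319.4 199.5]
 [441.5 166.3]
 [424.6 181.8]
 [443.8 192.8]]
loop 133 cent [ 531.1 -290.6] rect ((531.3607177734375, -291.3916015625), (15.420658111572266, 79.044921875), 30.422218322753906) axis 121.34379617033316
lid dark 1741 cent [ 531.8 -286.3] rect ((533.1637573242188, -287.89434814453125), (151.99136352539062, 144.60586547851562), 70.97337341308594) axis 103.84612537263378
```

Run:
```python
from h import *
np.set_printoptions(precision=1,suppress=True)
f=load('scene0'); t=load('top0')
# trivet ellipses (top face)
for n,g,box in(('top',t,(312,160,373,205)),('scene',f,(270,195,340,240))):
    hsv=cv2.cvtColor(g['color'],cv2.COLOR_RGB2HSV); x0,y0,x1,y1=(box if n=='scene' else (312,160,373,230))
    k=cv2.inRange(hsv,(5,90,60),(20,255,255)); z=np.zeros_like(k); z[y0:y1,x0:x1]=k[y0:y1,x0:x1]
    z=cv2.morphologyEx(z,cv2.MORPH_OPEN,np.ones((7,7)))
    c=max(cv2.findContours(z,0,1)[0],key=cv2.contourArea)
    P=np.array([onz(g,*p,12 if n=='top' else 10)[:2] for p in cv2.convexHull(c)[:,0]]).astype(np.float32)
    e=cv2.fitEllipse(c); print(n,e,onz(g,*e[0],12 if n=='top' else 10), cv2.minEnclosingCircle(P))
# project the estimates in scene
for nm,X in dict(h=(468.3,226.9,125),loop=(531,-290.6,142),lid=(531,-290.6,95)).items(): print(nm,proj(f,X))
u=np.array([np.cos(np.radians(121.3)),np.sin(np.radians(121.3))])
im=cv2.resize(f['color'][130:330,230:430],None,fx=3,fy=3,interpolation=cv2.INTER_CUBIC)[:,:,::-1].copy()
def dot(X,c):
    p=(proj(f,X)-[230,130]+.5)*3; cv2.circle(im,tuple(int(round(a)) for a in p),2,c,-1)
for s in(-40,0,40): dot((531.1+s*u[0],-290.6+s*u[1],139),(0,0,255))
w=np.array([np.cos(np.radians(-15.8)),np.sin(np.radians(-15.8))])
for s in(-60,0,60): dot((468.3+s*w[0],226.9+s*w[1],125),(0,255,0))
for a in np.arange(0,6.28,.3): dot((531.1+76*np.cos(a),-290.6+76*np.sin(a),91),(255,255,0)); dot((501+90*np.cos(a),-62+90*np.sin(a),12),(255,0,0))
cv2.imwrite('pics/ov.png',im)
```

```text
top ((344.84112548828125, 194.79025268554688), (52.26213836669922, 52.457786560058594), 117.71822357177734) [502.6 -57.4  12. ] ((503.2039794921875, -57.36613845825195), 86.90106201171875)
scene ((304.0636901855469, 216.10140991210938), (33.526695251464844, 51.90327072143555), 89.26094818115234) [505.6 -50.1  10. ] ((499.1412353515625, -56.6478271484375), 98.63976287841797)
h [366.6 230.6]
loop [263.5 152.7]
lid [264.2 164.4]
```

View pics/ov.png

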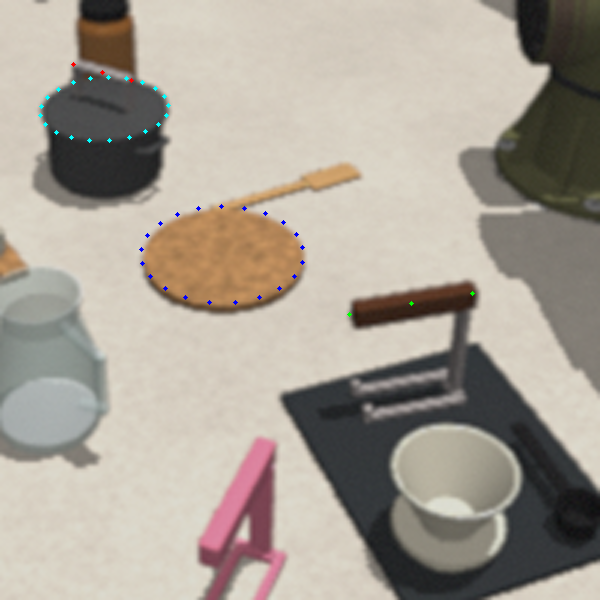

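>>> send_rows(
  plan=[0.77,-1,0,0,0,0.15,-1,0.77,-1,0,0,0,0.15,-1,0.77,-1,0,0,0,0.15,-1,0.77,-1,0,0,0,0.15,-1,0.77,-1,0,0,0,0.15,-1,0.77,-1,0,0,0,0.15,-1,0.77,-1,0,0,0,0.15,-1,0.77,-1,0,0,0,0.15,-1],
  squeeze=80,
)

```text
time_s: 1.15
position: [382.1, 272.5, 231.2]
ee_rot: [[0.278, 0.961, -0.0], [0.961, -0.278, -0.0], [-0.0, -0.0, -1.0]]
contact_force: [-0.0, 0.4, -0.9]
grip_width: 0.991
```

>>> send_rows(
  plan=[0.77,-0.95,0,0,0,0.15,-1,0,0,0,0,0,0,-1,0,0,0,0,0,0,-1],
)

```text
time_s: 1.52
position: [404.3, 245.3, 231.1]
ee_rot: [[0.269, 0.963, -0.0], [0.963, -0.269, -0.0], [-0.0, -0.0, -1.0]]
contact_force: [1.0, -0.2, -0.2]
grip_width: 1.003
```

Run:
```python
from h import *
np.set_printoptions(precision=2,suppress=True)
f=grab('wrist','w1'); s=robot.get_state(); print(s['position'],s['ee_rot'],s['joint_positions'],s['time_s'])
```

```text
[404.2  245.59 231.19] [[ 0.27  0.96 -0.  ]
 [ 0.96 -0.27 -0.  ]
 [-0.   -0.   -1.  ]] [ 0.47  0.13  1.73  0.    1.28 -0.83] 1.575
```

View pics/w1.png

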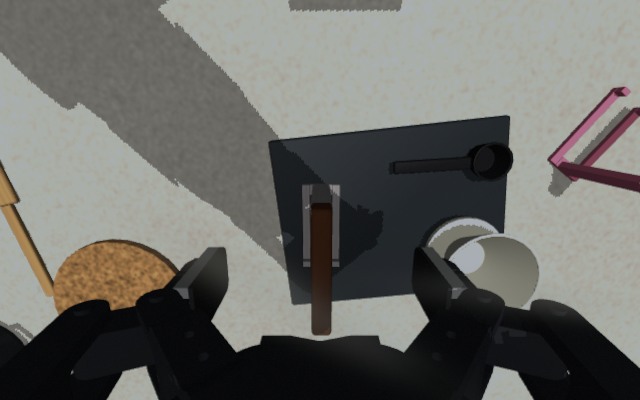

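The wrist view shows the wooden handle at the centre, from its stem end (320,195) to its tip end (322,333), with the slate under it and no pink.

Run:
```python
from h import *
np.set_printoptions(precision=2,suppress=True)
f=load('w1'); hsv=cv2.cvtColor(f['color'],cv2.COLOR_RGB2HSV)
k=cv2.inRange(hsv,(0,110,25),(15,255,200)); z=np.zeros_like(k); z[180:350,295:350]=k[180:350,295:350]
for r in (200,206,215,240,270,300,325,333,336):
    u=np.nonzero(z[r])[0]
    if len(u): print(r,u.min(),u.max(),onz(f,u.min(),r,137)[:2],onz(f,u.max()+1,r,137)[:2])
im=cv2.resize(f['color'][170:350,280:360],None,fx=4,fy=4,interpolation=cv2.INTER_CUBIC)[:,:,::-1]
im=cv2.convertScaleAbs(im[:600],alpha=2); cv2.imwrite('pics/w1c.png',cv2.resize(im,None,fx=.8,fy=.8))
```

```text
206 311 311 [405.74 238.29] [405.96 239.06]
215 311 331 [413.03 236.2 ] [417.59 252.56]
240 311 331 [433.89 230.21] [438.55 246.94]
270 311 331 [460.2  222.66] [465.   239.86]
333 323 327 [523.47 215.78] [524.68 220.13]
```

View pics/w1c.png

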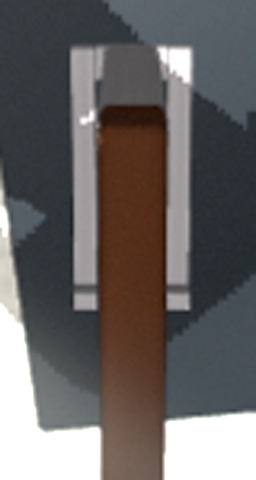

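>>> send_rows(
  plan=[0.97,-0.25,0,0,0,0,-1,0.97,-0.25,0,0,0,0,-1,0,0,-1,0,0,0,-1,0,0,-1,0,0,0,-1,0,0,-1,0,0,0,-1,0,0,-0.8,0,0,0,-1,0,0,-0.37,0,0,0,-1,0,0,0,0,0,0,-1],
)

```text
time_s: 2.58
position: [462.5, 230.5, 106.0]
ee_rot: [[0.268, 0.964, -0.001], [0.964, -0.268, -0.0], [-0.0, -0.001, -1.0]]
contact_force: [-0.1, 0.6, 1.1]
grip_width: 1.0
```

Run:
```python
from h import *
np.set_printoptions(precision=2,suppress=True)
f=grab('wrist','w2'); s=robot.get_state(); print(s['position'],s['joint_positions'],s['time_s'],s['contact_force'])
```

```text
[462.9  230.54 106.74] [ 0.39  0.37  1.74  0.    1.03 -0.91] 2.625 [ 0.25 -0.58  0.79]
```

View pics/w2.png

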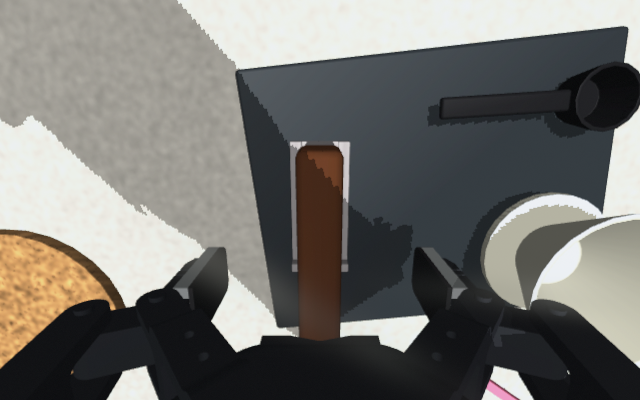

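The handle (columns 297–343) is centred between the pads. Closing.

>>> send_rows(
  plan=[0,0,0,0,0,0,1,0,0,0,0,0,0,1,0,0,0,0,0,0,1,0,0,0,0,0,0,1,0,0,0,0,0,0,1,0,0,0,0,0,0,1],
  squeeze=90,
)

```text
time_s: 3.38
position: [463.2, 230.2, 106.6]
ee_rot: [[0.268, 0.963, 0.001], [0.963, -0.268, 0.0], [0.001, 0.001, -1.0]]
contact_force: [1.8, -1.0, 6.3]
grip_width: 0.196
```

>>> send_rows(
  plan=[0,0,0,0,0,0,1,0,0,0,0,0,0,1],
)

```text
time_s: 3.62
position: [463.2, 230.2, 106.6]
ee_rot: [[0.268, 0.963, 0.001], [0.963, -0.268, 0.0], [0.001, 0.001, -1.0]]
contact_force: [0.9, 0.0, 5.7]
grip_width: 0.196
```

>>> send_rows(
  plan=[0,0,0.5,0,0,0,1,0,0,1,0,0,0,1,0.1,-0.3,0.8,0,0,-0.5,1,0.146,-0.46,0.5,0,0,-1,1,0.146,-0.46,0.5,0,0,-1,1,0.146,-0.46,0.5,0,0,-1,1,0.146,-0.46,0.5,0,0,-1,1,0.146,-0.46,0.5,0,0,-1,1],
)

```text
time_s: 4.62
position: [487.5, 151.6, 251.1]
ee_rot: [[0.611, 0.791, -0.001], [0.791, -0.611, -0.0], [-0.0, -0.0, -1.0]]
contact_force: [-0.4, 0.9, -2.1]
grip_width: 0.2
```

Run:
```python
from h import *
f=grab('scene','s3'); s=robot.get_state(); print(s['position'],s['joint_positions'],s['time_s'],s['contact_force'],s['ft_torque'])
```

```text
[488.44741857 150.52227473 253.11866398] [ 2.27494677e-01  1.94704495e-01  1.60052417e+00 -4.99711306e-04
  1.34406254e+00 -6.81296673e-01] 4.675 [ 0.11672941 -1.53722616  1.03707501] [-0.09451991 -0.15682714  0.01454832]
```

View pics/s3.png

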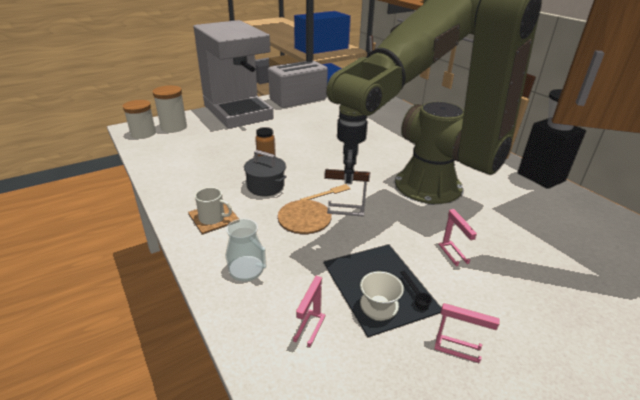

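>>> send_rows(
  plan=[0.147,-0.466,0,0,0,-0.992,1,0.147,-0.466,0,0,0,-0.992,1,0.147,-0.466,0,0,0,-0.992,1,0.147,-0.466,0,0,0,-0.992,1,0.147,-0.466,0,0,0,-0.992,1,0.147,-0.466,0,0,0,-0.992,1,0.147,-0.466,0,0,0,-0.992,1,0.147,-0.466,0,0,0,-0.992,1],
)

```text
time_s: 5.68
position: [522.8, 40.1, 250.1]
ee_rot: [[0.936, 0.353, -0.001], [0.353, -0.936, 0.0], [-0.001, -0.0, -1.0]]
contact_force: [-0.7, 0.4, -2.6]
grip_width: 0.197
```

>>> send_rows(
  plan=[0.147,-0.466,0,0,0,-0.992,1,0.147,-0.466,0,0,0,-0.992,1,0.147,-0.466,0,0,0,-0.992,1,0.147,-0.466,0,0,0,-0.992,1,0.147,-0.466,0,0,0,-0.992,1,0.147,-0.466,0,0,0,-0.992,1,0.147,-0.466,0,0,0,-0.992,1,0.147,-0.466,0,0,0,-0.992,1],
)

```text
time_s: 6.68
position: [558.1, -71.7, 250.1]
ee_rot: [[0.981, -0.193, -0.001], [-0.193, -0.981, 0.0], [-0.001, -0.0, -1.0]]
contact_force: [0.2, -0.1, -1.8]
grip_width: 0.196
```

>>> send_rows(
  plan=[0.147,-0.466,0,0,0,-0.992,1,0.147,-0.466,0,0,0,-0.992,1,0.147,-0.466,0,0,0,-0.992,1,0.147,-0.466,0,0,0,-0.992,1,0.147,-0.466,0,0,0,-0.992,1,0.147,-0.466,0,0,0,-0.992,1,0.147,-0.466,0,0,0,-0.992,1,0.147,-0.466,0,0,0,-0.992,1],
)

```text
time_s: 7.68
position: [593.5, -183.4, 250.0]
ee_rot: [[0.733, -0.68, -0.001], [-0.68, -0.733, 0.0], [-0.001, 0.0, -1.0]]
contact_force: [0.0, 0.4, -1.9]
grip_width: 0.195
```

>>> send_rows(
  plan=[0.147,-0.466,0,0,0,-0.992,1,0.147,-0.466,0,0,0,-0.992,1,0.147,-0.466,0,0,0,-0.992,1,0.147,-0.466,0,0,0,-0.992,1,0,0,0,0,0,0,1,0,0,0,0,0,0,1],
)

```text
time_s: 8.43
position: [611.1, -238.6, 250.0]
ee_rot: [[0.522, -0.853, -0.0], [-0.853, -0.522, 0.0], [-0.001, 0.0, -1.0]]
contact_force: [-0.2, -0.5, -2.7]
grip_width: 0.195
```

Run:
```python
from h import *
np.set_printoptions(precision=3,suppress=True)
for n in('wrist','top','scene'): f=grab(n,n+'4')
s=robot.get_state(); print(s['position'],s['ee_rot'],s['joint_positions'],s['time_s'],s['contact_force'],s['ft_torque'])
```

```text
[ 611.181 -238.721  250.315] [[ 0.521 -0.853  0.   ]
 [-0.853 -0.521  0.   ]
 [-0.    -0.    -1.   ]] [-0.428  0.532  1.153  0.     1.457  0.594] 8.575 [-0.546 -0.142 -2.114] [-0.032  0.022  0.027]
```

View pics/wrist4.png

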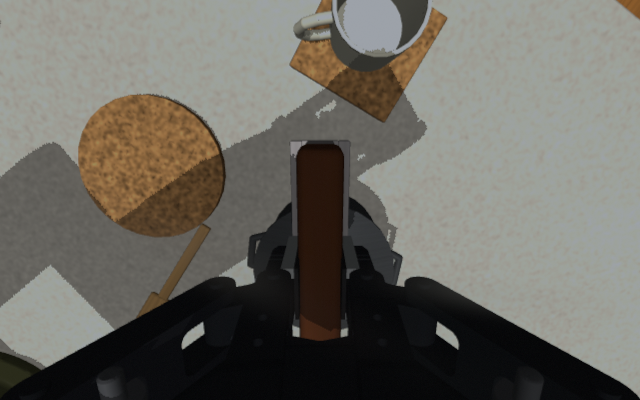

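View pics/top4.png

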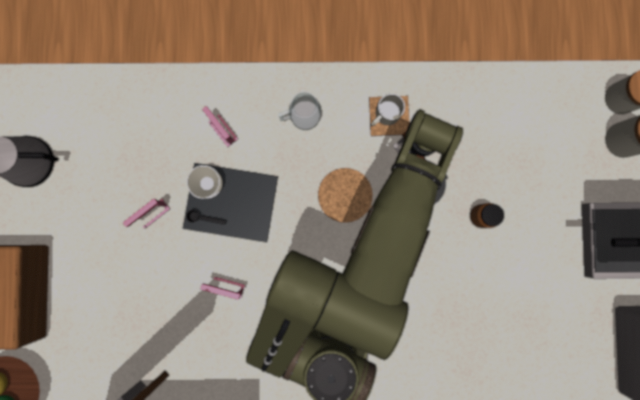

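View pics/scene4.png

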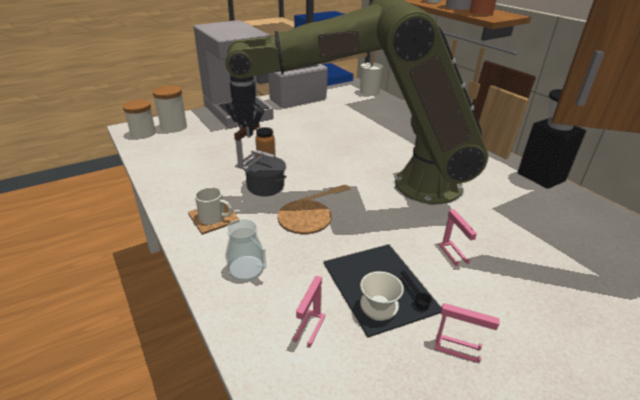

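Run:
```python
from h import *
np.set_printoptions(precision=2,suppress=True)
f=load('wrist4')
im=cv2.resize(f['color'][180:350,230:420],None,fx=4,fy=4,interpolation=cv2.INTER_CUBIC)[:600]
cv2.imwrite('pics/w4c.png',cv2.convertScaleAbs(im[:,:,::-1],alpha=2.5))
g=load('scene4'); im=cv2.resize(g['color'][110:200,210:310],None,fx=6,fy=6,interpolation=cv2.INTER_CUBIC); cv2.imwrite('pics/s4c.png',im[:,:,::-1])
hsv=cv2.cvtColor(f['color'],cv2.COLOR_RGB2HSV)
k=cv2.inRange(hsv,(5,90,40),(20,255,255)); k[:,230:]=0; k=cv2.morphologyEx(k,cv2.MORPH_OPEN,np.ones((21,21)))
c=max(cv2.findContours(k,0,1)[0],key=cv2.contourArea); P=np.array([onz(f,*p,12)[:2] for p in c[:,0]]).astype(np.float32)
print(cv2.fitEllipse(P))
for n,X in dict(loop=(531,-290.6,142),lid=(531,-290.6,91)).items(): print(n,proj(f,X))
u=np.array([-np.sin(np.radians(31.3)),np.cos(np.radians(31.3))])
print([proj(f,(531+s*u[0],-290.6+s*u[1],142)) for s in(-40,40)])
print([onz(f,*p,66)[:2] for p in((249,250),(399,263))])
```

```text
((503.97442626953125, -58.6465950012207), (175.14952087402344, 178.9266357421875), 99.5029067993164)
loop [322.96 297.86]
lid [322.53 271.12]
[array([366.19, 297.98]), array([279.73, 297.73])]
[array([ 498.37, -211.49]), array([ 575.12, -368.27])]
```

View pics/w4c.png

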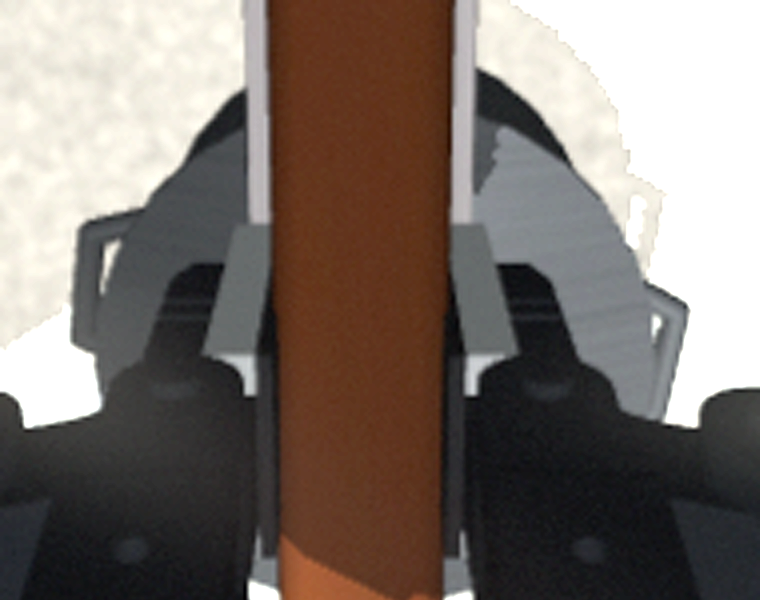

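View pics/s4c.png

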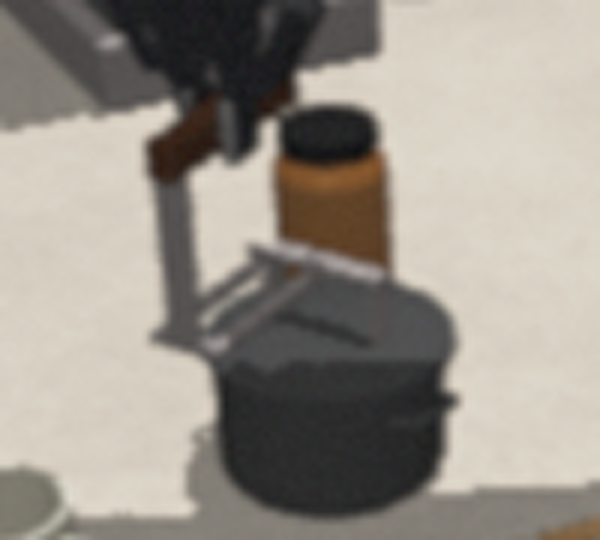

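Wrist view: the lid's rim spans columns 255–392 (middle about 324), against the handle's middle at 321, so I shift about 2.5 mm to the right. Scene view: the fork is level, with its tips just short of the loop. Lowering to loop-opening height.

>>> send_rows(
  plan=[0.043,-0.07,-0.74,0,0,0,1,0,0,-0.73,0,0,0,1,0,0,0,0,0,0,1],
)

```text
time_s: 8.95
position: [611.9, -240.9, 204.6]
ee_rot: [[0.521, -0.854, -0.003], [-0.854, -0.521, 0.001], [-0.003, 0.002, -1.0]]
contact_force: [-1.0, 0.5, -1.7]
grip_width: 0.196
```

Run:
```python
from h import *
np.set_printoptions(precision=3,suppress=True)
f=grab('wrist','w5');g=grab('scene','s5'); s=robot.get_state(); print(s['position'],s['contact_force'],s['time_s'])
im=cv2.resize(g['color'][110:200,210:310],None,fx=6,fy=6,interpolation=cv2.INTER_CUBIC); cv2.imwrite('pics/s5c.png',im[:,:,::-1])
```

```text
[ 612.719 -241.319  207.076] [ 0.124 -0.166 -1.108] 9.05
```

View pics/s5c.png

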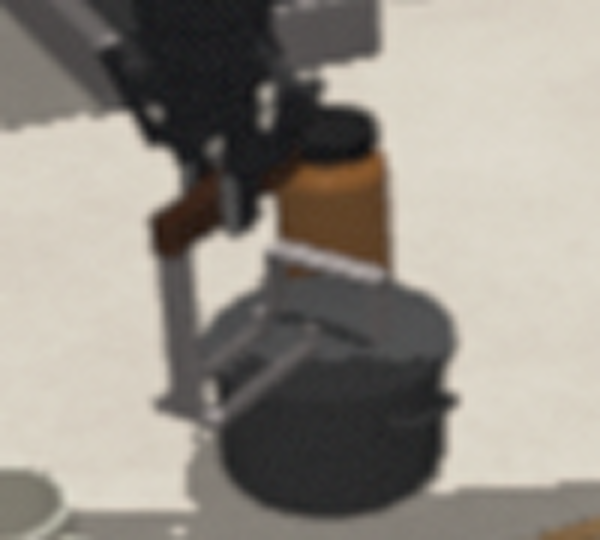

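Run:
```python
from h import *
g=load('s5'); s=robot.get_state(); T=s['position']; 
fd=s['ee_rot'][:,1]; u=s['ee_rot'][:,0]; G=T+[0,0,19.5]
im=cv2.resize(g['color'][110:200,210:310],None,fx=6,fy=6,interpolation=cv2.INTER_CUBIC)[:,:,::-1].copy()
P=lambda X: tuple(int(round(a)) for a in (proj(g,X)-[210,110]+.5)*6)
def L(a,b,c): cv2.line(im,P(a),P(b),c,1)
z=np.array([0,0,1.])
for k in(-18,18): L(G-48*fd+k*u-111.5*z,G+54*fd+k*u-111.5*z,(0,0,255))
L(G-54*fd,G+66*fd,(0,255,0))
Lp=np.array([531,-290.6,79.]); v=np.array([-np.sin(np.radians(31.3)),np.cos(np.radians(31.3)),0])
L(Lp+37*v+60*z,Lp-37*v+60*z,(255,255,0))
for k in(-37,37): L(Lp+k*v+19*z,Lp+k*v+60*z,(255,255,0))
cv2.imwrite('pics/s5o.png',im)
```

```text
(no output)
```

View pics/s5o.png

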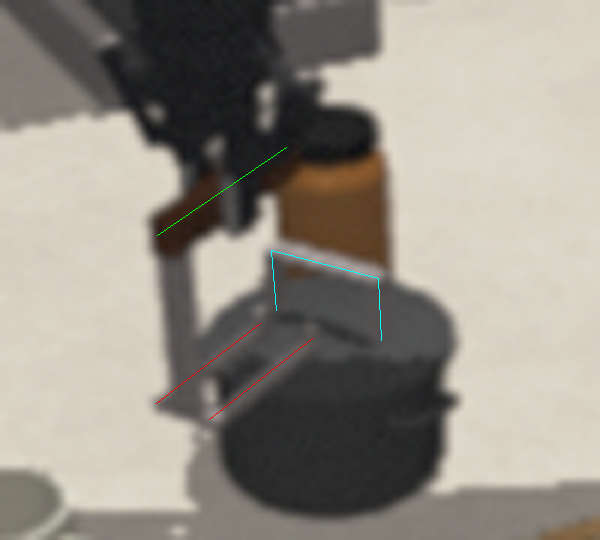

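View pics/w5.png

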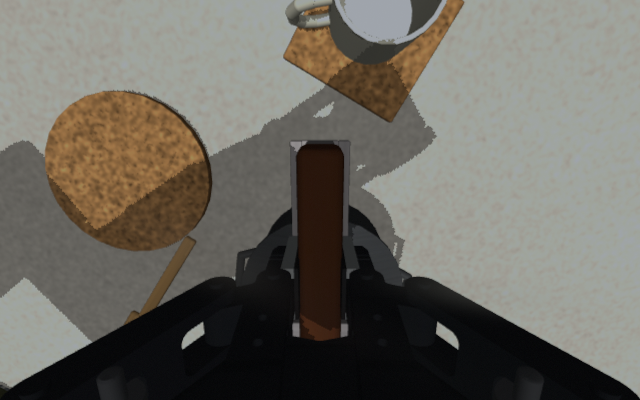

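The overlay of the predicted fork and loop agrees with the scene picture to about 1–2 mm, and the prongs point between the posts. Moving in.

>>> send_rows(
  plan=[-0.45,-0.275,0,0,0,0,1,-0.45,-0.275,0,0,0,0,1,-0.45,-0.275,0,0,0,0,1],
)

```text
time_s: 9.43
position: [570.8, -267.1, 206.6]
ee_rot: [[0.52, -0.854, 0.0], [-0.854, -0.52, -0.0], [0.001, -0.0, -1.0]]
contact_force: [0.5, 0.4, -1.6]
grip_width: 0.197
```

>>> send_rows(
  plan=[-0.45,-0.275,0,0,0,0,1,-0.45,-0.275,0,0,0,0,1,-0.45,-0.28,0,0,0,0,1,0,0,0,0,0,0,1],
)

```text
time_s: 9.93
position: [530.7, -291.8, 206.3]
ee_rot: [[0.519, -0.855, 0.0], [-0.855, -0.519, -0.0], [0.0, -0.0, -1.0]]
contact_force: [1.1, 0.2, -2.9]
grip_width: 0.19
```

Run:
```python
from h import *
np.set_printoptions(precision=3,suppress=True)
g=grab('scene','s6'); s=robot.get_state(); print(s['position'],s['contact_force'],s['time_s'])
im=cv2.resize(g['color'][110:200,210:310],None,fx=6,fy=6,interpolation=cv2.INTER_CUBIC); cv2.imwrite('pics/s6c.png',im[:,:,::-1])
```

```text
[ 531.274 -291.375  206.243] [ 0.339  0.026 -2.11 ] 9.975
```

View pics/s6c.png

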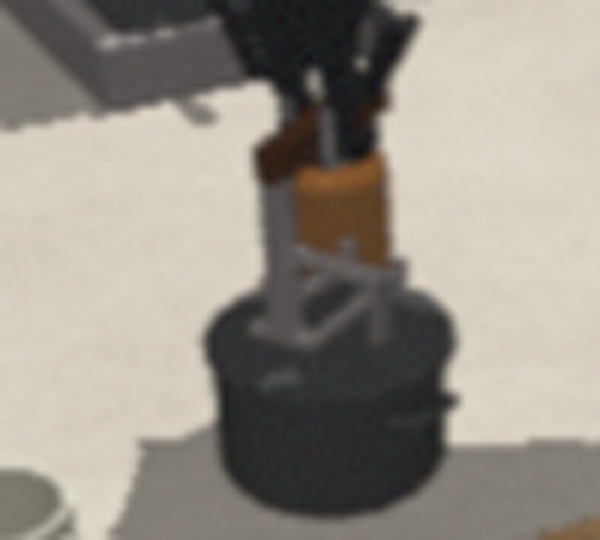

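The fork is under the loop with no contact force, and the tips show beyond the bar at (348,245) and (400,270). Lifting slowly.

>>> send_rows(
  plan=[0,0,0.25,0,0,0,1,0,0,0.2,0,0,0,1,0,0,0.1,0,0,0,1,0,0,0.08,0,0,0,1,0,0,0.08,0,0,0,1,0,0,0.08,0,0,0,1,0,0,0.1,0,0,0,1,0,0,0,0,0,0,1],
  squeeze=110,
)

```text
time_s: 10.98
position: [531.5, -291.1, 232.9]
ee_rot: [[0.52, -0.854, 0.0], [-0.854, -0.52, -0.0], [0.0, -0.0, -1.0]]
contact_force: [-0.2, -0.9, -6.1]
grip_width: 0.195
```

Run:
```python
from h import *
np.set_printoptions(precision=3,suppress=True)
g=grab('scene','s7'); s=robot.get_state(); print(s['position'],s['contact_force'],s['ft_torque'],s['time_s'])
im=cv2.resize(g['color'][110:200,210:310],None,fx=6,fy=6,interpolation=cv2.INTER_CUBIC); cv2.imwrite('pics/s7c.png',im[:,:,::-1])
```

```text
[ 531.493 -291.086  232.758] [-0.493  0.866 -6.362] [ 0.054  0.017 -0.053] 11.025
```

View pics/s7c.png

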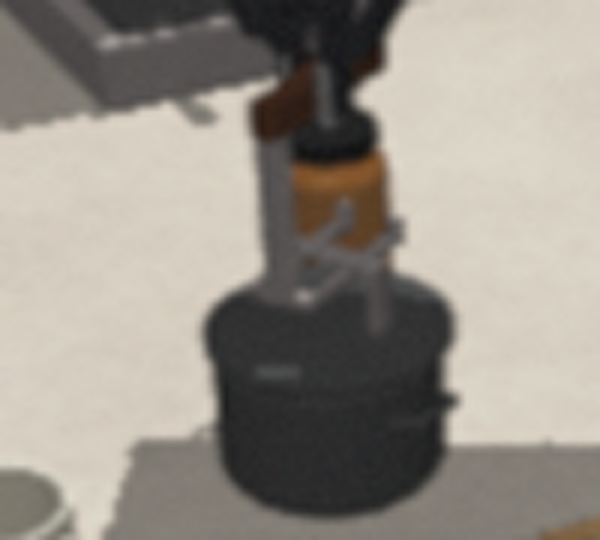

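Wrist load went from −2.1 to −6.3 N, which is the lid's weight, so the lid is on the fork and level. Raising further.

>>> send_rows(
  plan=[0,0,0.08,0,0,0,1,0,0,0.15,0,0,0,1,0,0,0.25,0,0,0,1,0,0,0.3,0,0,0,1,0,0,0.25,0,0,0,1,0,0,0.15,0,0,0,1,0,0,0.1,0,0,0,1,0,0,0,0,0,0,1],
)

```text
time_s: 12.02
position: [531.5, -291.1, 271.2]
ee_rot: [[0.52, -0.854, 0.0], [-0.854, -0.52, -0.0], [0.0, -0.0, -1.0]]
contact_force: [0.2, -0.2, -5.9]
grip_width: 0.192
```

Run:
```python
from h import *
np.set_printoptions(precision=3,suppress=True)
g=grab('scene','s8'); s=robot.get_state(); print(s['position'],s['contact_force'],s['ft_torque'],s['time_s'])
im=cv2.resize(g['color'][100:200,210:310],None,fx=6,fy=6,interpolation=cv2.INTER_CUBIC); cv2.imwrite('pics/s8c.png',im[:,:,::-1])
```

```text
[ 531.454 -291.07   271.012] [-0.914 -0.129 -6.496] [0.028 0.026 0.014] 12.075
```

View pics/s8c.png

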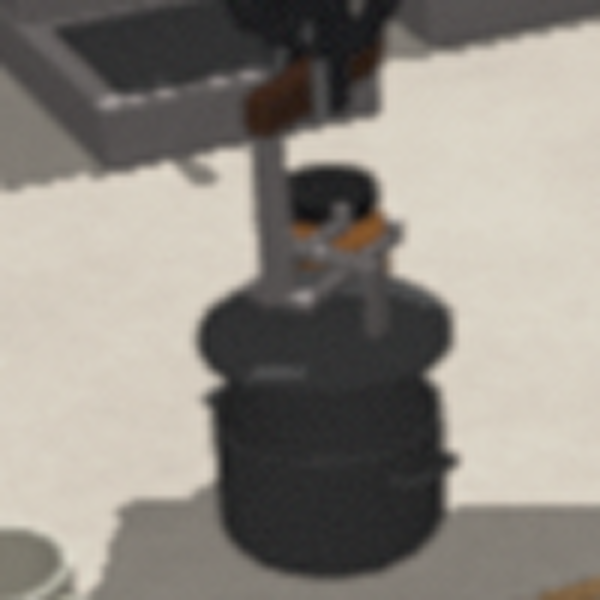

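The lid hangs level and clear of the pot. Carrying it smoothly towards the trivet.

>>> send_rows(
  plan=[-0.012,0.1,0,0,0,0,1,-0.024,0.2,0,0,0,0,1,-0.036,0.3,0,0,0,0,1,-0.048,0.4,0,0,0,0,1,-0.054,0.45,0,0,0,0,1,-0.06,0.5,0,0,0,0,1,-0.06,0.5,0,0,0,0,1,-0.06,0.5,0,0,0,0,1],
)

```text
time_s: 13.08
position: [520.7, -201.5, 271.2]
ee_rot: [[0.52, -0.854, 0.0], [-0.854, -0.52, 0.0], [0.0, -0.0, -1.0]]
contact_force: [-0.1, 0.1, -6.1]
grip_width: 0.191
```

>>> send_rows(
  plan=[-0.06,0.5,0,0,0,0,1,-0.06,0.5,0,0,0,0,1,-0.06,0.5,0,0,0,0,1,-0.06,0.5,0,0,0,0,1,-0.06,0.5,0,0,0,0,1,-0.054,0.45,0,0,0,0,1,-0.048,0.4,0,0,0,0,1,-0.042,0.35,0,0,0,0,1],
)

```text
time_s: 14.08
position: [507.5, -90.9, 271.2]
ee_rot: [[0.52, -0.854, 0.0], [-0.854, -0.52, -0.0], [0.0, -0.0, -1.0]]
contact_force: [0.3, -0.1, -4.7]
grip_width: 0.191
```

>>> send_rows(
  plan=[-0.036,0.3,0,0,0,0,1,-0.03,0.25,0,0,0,0,1,-0.024,0.2,0,0,0,0,1,-0.018,0.15,0,0,0,0,1,-0.012,0.1,0,0,0,0,1,-0.012,0.1,0,0,0,0,1,0,0.02,0,0,0,0,1,0,0,0,0,0,0,1],
)

```text
time_s: 15.08
position: [503.6, -58.0, 271.2]
ee_rot: [[0.52, -0.854, 0.0], [-0.854, -0.52, -0.0], [0.0, -0.0, -1.0]]
contact_force: [0.1, -0.1, -5.2]
grip_width: 0.196
```

Run:
```python
from h import *
np.set_printoptions(precision=3,suppress=True)
g=grab('scene','s9'); w=grab('wrist','w9'); s=robot.get_state(); print(s['position'],s['contact_force'],s['ft_torque'],s['time_s'])
im=cv2.resize(g['color'][120:240,240:370],None,fx=5,fy=5,interpolation=cv2.INTER_CUBIC)[:,:,::-1].copy()
def poly(c,r,z,col):
    for a in np.arange(0,6.28,.15):
        p=(proj(g,(c[0]+r*np.cos(a),c[1]+r*np.sin(a),z))-[240,120]+.5)*5; cv2.circle(im,tuple(int(round(x)) for x in p),1,col,-1)
p=s['position']; poly(p,76,p[2]-226+79+12,(0,0,255)); poly((503,-58),90,12,(255,0,0))
cv2.imwrite('pics/s9c.png',im)
```

```text
[503.603 -58.085 271.17 ] [-0.002 -0.335 -6.115] [ 0.008  0.047 -0.002] 15.175
```

View pics/s9c.png

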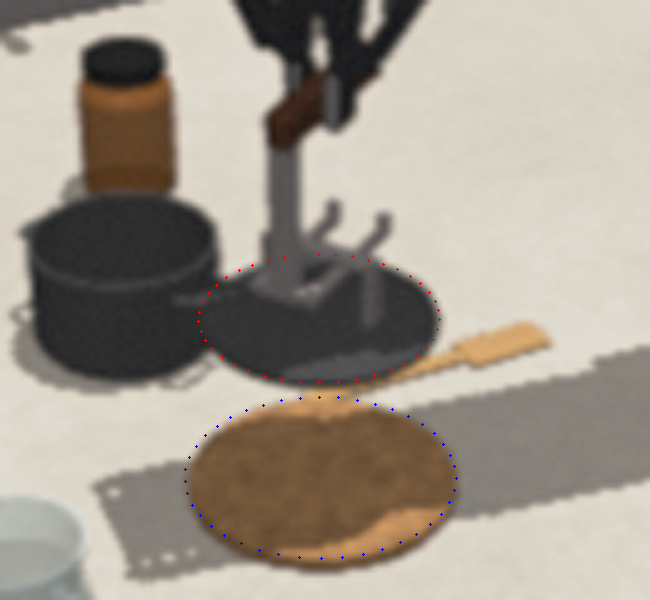

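View pics/w9.png

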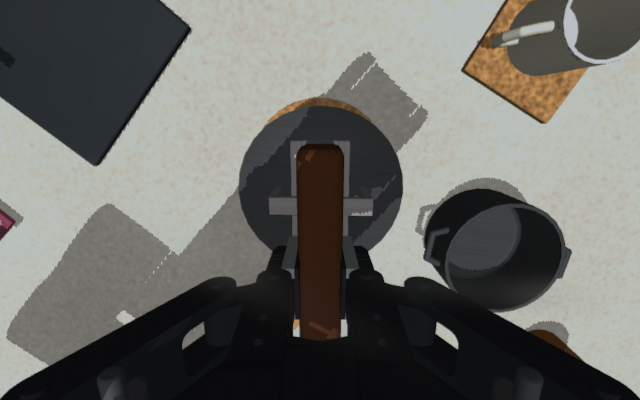

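The lid is level and over the trivet, and the predicted rim circle matches the lid. Lowering.

>>> send_rows(
  plan=[0,0,-0.15,0,0,0,1,0,0,-0.35,0,0,0,1,0,0,-0.5,0,0,0,1,0,0,-0.5,0,0,0,1,0,0,-0.5,0,0,0,1,0,0,-0.5,0,0,0,1,0,0,-0.4,0,0,0,1,0,0,-0.3,0,0,0,1],
)

```text
time_s: 16.18
position: [503.6, -58.0, 174.4]
ee_rot: [[0.52, -0.854, -0.0], [-0.854, -0.52, 0.0], [-0.0, 0.0, -1.0]]
contact_force: [0.3, 0.2, -5.5]
grip_width: 0.189
```

>>> send_rows(
  plan=[0,0,-0.15,0,0,0,1,0,0,-0.1,0,0,0,1,0,0,-0.06,0,0,0,1,0,0,-0.05,0,0,0,1,0,0,0,0,0,0,1],
)

```text
time_s: 16.8
position: [503.6, -58.0, 164.4]
ee_rot: [[0.52, -0.854, 0.0], [-0.854, -0.52, 0.0], [0.0, -0.0, -1.0]]
contact_force: [1.4, -0.9, -4.9]
grip_width: 0.192
```

>>> send_rows(
  plan=[0,0,-0.04,0,0,0,1,0,0,-0.04,0,0,0,1,0,0,-0.04,0,0,0,1,0,0,0,0,0,0,1],
)

```text
time_s: 17.3
position: [503.6, -58.0, 160.7]
ee_rot: [[0.52, -0.854, -0.0], [-0.854, -0.52, 0.0], [-0.0, 0.0, -1.0]]
contact_force: [-0.4, 0.7, -5.2]
grip_width: 0.19
```

>>> send_rows(
  plan=[0,0,-0.03,0,0,0,1,0,0,-0.03,0,0,0,1,0,0,-0.03,0,0,0,1,0,0,-0.03,0,0,0,1,0,0,-0.03,0,0,0,1,0,0,-0.03,0,0,0,1,0,0,0,0,0,0,1],
)

```text
time_s: 18.18
position: [503.6, -58.0, 155.3]
ee_rot: [[0.52, -0.854, -0.0], [-0.854, -0.52, 0.0], [-0.0, 0.0, -1.0]]
contact_force: [0.7, 0.2, -2.3]
grip_width: 0.193
```

The force is back to −2.3 N, so the lid rests on the trivet. Lowering the fork to mid-opening and checking.

>>> send_rows(
  plan=[0,0,-0.2,0,0,0,1,0,0,-0.2,0,0,0,1,0,0,-0.14,0,0,0,1,0,0,0,0,0,0,1],
)

```text
time_s: 18.68
position: [503.4, -58.0, 138.8]
ee_rot: [[0.52, -0.854, -0.001], [-0.854, -0.52, 0.0], [-0.0, 0.001, -1.0]]
contact_force: [0.5, 0.2, -2.0]
grip_width: 0.191
```

Run:
```python
from h import *
np.set_printoptions(precision=3,suppress=True)
g=grab('scene','s10'); w=grab('wrist','w10'); s=robot.get_state(); print(s['position'],s['contact_force'],s['time_s'])
im=cv2.resize(g['color'][140:250,250:360],None,fx=5,fy=5,interpolation=cv2.INTER_CUBIC)[:,:,::-1].copy()
cv2.imwrite('pics/s10c.png',im)
```

```text
[503.671 -57.986 139.244] [-0.172  0.757 -1.683] 18.775
```

View pics/s10c.png

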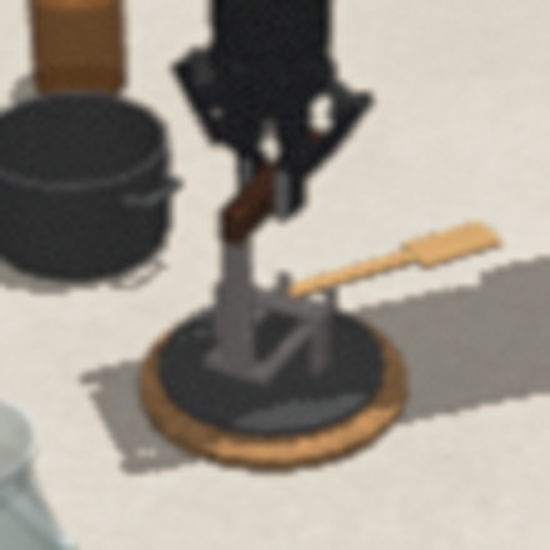

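View pics/w10.png

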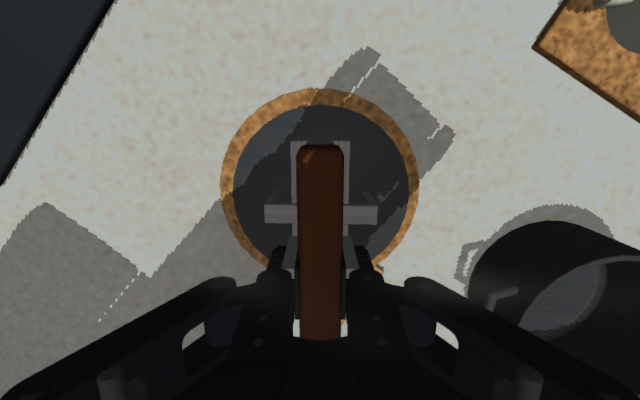

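The lid is flat and centred: wrist view lid rim columns 233–408, cork 220–419. Drawing the fork straight out.

>>> send_rows(
  plan=[0.2,0.122,0,0,0,0,1,0.45,0.274,0,0,0,0,1,0.45,0.274,0,0,0,0,1,0.45,0.274,0,0,0,0,1,0.45,0.274,0,0,0,0,1,0.45,0.274,0,0,0,0,1,0.45,0.274,0,0,0,0,1,0,0,0,0,0,0,1],
)

```text
time_s: 19.77
position: [591.3, -4.2, 138.7]
ee_rot: [[0.521, -0.854, -0.0], [-0.854, -0.521, 0.0], [-0.0, 0.0, -1.0]]
contact_force: [0.1, -0.7, -2.7]
grip_width: 0.194
```

Run:
```python
from h import *
np.set_printoptions(precision=3,suppress=True)
g=grab('scene','s11'); s=robot.get_state(); print(s['position'],s['contact_force'],s['time_s'])
im=cv2.resize(g['color'][140:280,220:360],None,fx=4,fy=4,interpolation=cv2.INTER_CUBIC)[:,:,::-1].copy()
cv2.imwrite('pics/s11c.png',im)
```

```text
[590.728  -4.586 138.752] [-0.455  0.579 -2.729] 19.825
```

View pics/s11c.png

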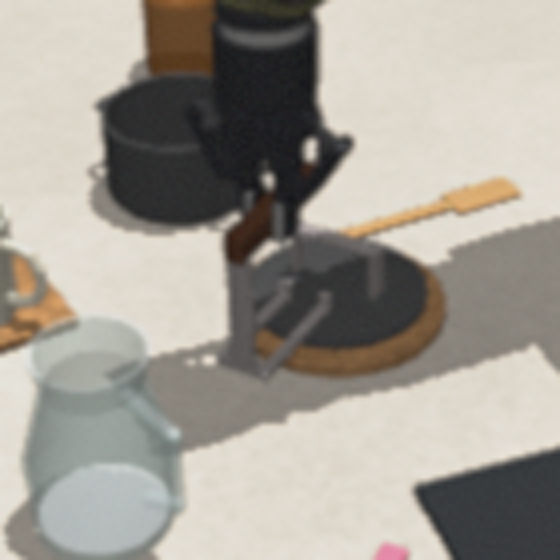

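>>> send_rows(
  plan=[0,0,0.5,0,0,0,1,0,0,1,0,0,0,1,0,0,1,0,0,0,1,0,0,0.8,0,0,0.5,1,-0.126,0.23,0.3,0,0,0.98,1,-0.126,0.23,0,0,0,0.98,1,-0.126,0.23,0,0,0,0.98,1,-0.126,0.23,0,0,0,0.98,1],
)

```text
time_s: 20.82
position: [575.1, 22.5, 248.5]
ee_rot: [[0.756, -0.654, 0.001], [-0.654, -0.756, -0.0], [0.001, -0.001, -1.0]]
contact_force: [-1.0, -0.2, -2.6]
grip_width: 0.188
```

>>> send_rows(
  plan=[-0.126,0.23,0,0,0,0.98,1,-0.126,0.23,0,0,0,0.98,1,-0.126,0.23,0,0,0,0.98,1,-0.126,0.23,0,0,0,0.98,1,-0.126,0.23,0,0,0,0.98,1,-0.126,0.23,0,0,0,0.98,1,-0.126,0.23,0,0,0,0.98,1,-0.126,0.23,0,0,0,0.98,1],
)

```text
time_s: 21.82
position: [544.9, 77.7, 248.5]
ee_rot: [[0.986, -0.165, 0.001], [-0.165, -0.986, 0.0], [0.001, -0.0, -1.0]]
contact_force: [0.5, 0.2, -1.7]
grip_width: 0.19
```

>>> send_rows(
  plan=[-0.126,0.23,0,0,0,0.98,1,-0.126,0.23,0,0,0,0.98,1,-0.126,0.23,0,0,0,0.98,1,-0.126,0.23,0,0,0,0.98,1,-0.126,0.23,0,0,0,0.98,1,-0.126,0.23,0,0,0,0.98,1,-0.126,0.23,0,0,0,0.98,1,-0.126,0.23,0,0,0,0.98,1],
)

```text
time_s: 22.82
position: [514.7, 132.9, 248.5]
ee_rot: [[0.928, 0.372, 0.001], [0.372, -0.928, 0.0], [0.001, 0.0, -1.0]]
contact_force: [0.2, 0.2, -2.5]
grip_width: 0.19
```

>>> send_rows(
  plan=[-0.126,0.23,0,0,0,0.98,1,-0.126,0.23,0,0,0,0.98,1,-0.126,0.23,0,0,0,0.98,1,-0.126,0.23,0,0,0,0.98,1,-0.126,0.23,0,0,0,0.98,1,-0.126,0.23,0,0,0,0.98,1,-0.126,0.23,0,0,0,0.98,1,-0.126,0.23,0,0,0,0.98,1],
)

```text
time_s: 23.82
position: [484.5, 188.1, 248.5]
ee_rot: [[0.599, 0.801, 0.001], [0.801, -0.599, 0.0], [0.001, 0.001, -1.0]]
contact_force: [0.7, -0.2, -2.0]
grip_width: 0.196
```

Run:
```python
from h import *
s=robot.get_state(); R=s['ee_rot']; print(s['position'],np.degrees(np.arctan2(R[1,1],R[0,1])),s['time_s'],[round(a,1) for a in ((463.2-s['position'][0])/30,(230.3-s['position'][1])/30)])
```

```text
[484.52420166 188.07908703 248.48492611] -36.79926892419197 23.825 [np.float64(-0.7), np.float64(1.4)]
```

>>> send_rows(
  plan=[-0.118,0.234,0,0,0,0.885,1,-0.118,0.234,0,0,0,0.885,1,-0.118,0.234,0,0,0,0.885,1,-0.118,0.234,0,0,0,0.885,1,-0.118,0.234,0,0,0,0.885,1,-0.118,0.234,0,0,0,0.885,1,0,0,0,0,0,0,1,0,0,0,0,0,0,1],
)

```text
time_s: 24.82
position: [463.6, 230.0, 247.8]
ee_rot: [[0.272, 0.962, 0.001], [0.962, -0.272, 0.0], [0.0, 0.001, -1.0]]
contact_force: [0.4, -0.8, -1.9]
grip_width: 0.187
```

Run:
```python
from h import *
np.set_printoptions(precision=3,suppress=True)
g=grab('scene','s12'); w=grab('wrist','w12'); s=robot.get_state();R=s['ee_rot']; print(s['position'],np.degrees(np.arctan2(R[1,1],R[0,1])),s['contact_force'],s['time_s'])
im=cv2.resize(g['color'][150:350,270:470],None,fx=3,fy=3,interpolation=cv2.INTER_CUBIC)[:,:,::-1].copy()
cv2.imwrite('pics/s12c.png',im)
```

```text
[463.626 229.965 247.464] -15.739328054626148 [ 0.049  0.376 -2.616] 24.925
```

View pics/s12c.png

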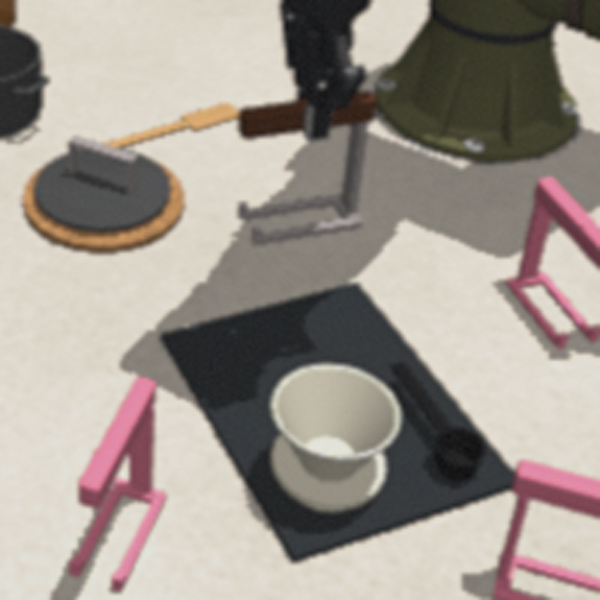

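View pics/w12.png

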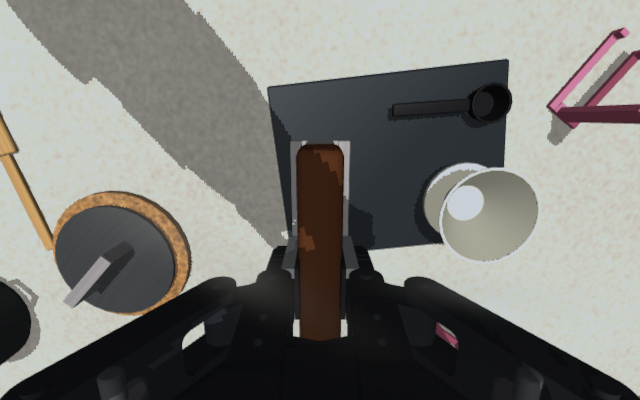

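Everything is in place: the lid is flat on the trivet and the tray spot is free. Lowering the lifter.

>>> send_rows(
  plan=[0,0,-0.5,0,0,0,1,0,0,-1,0,0,0,1,0,0,-1,0,0,0,1,0,0,-0.9,0,0,0,1,0,0,-0.6,0,0,0,1,0,0,-0.4,0,0,0,1,0,0,-0.1,0,0,0,1,0,0,0,0,0,0,1],
)

```text
time_s: 25.92
position: [463.6, 230.3, 112.4]
ee_rot: [[0.27, 0.963, 0.0], [0.963, -0.27, 0.0], [0.0, 0.0, -1.0]]
contact_force: [0.6, -0.0, -1.7]
grip_width: 0.191
```

>>> send_rows(
  plan=[0,0,-0.03,0,0,0,1,0,0,-0.03,0,0,0,1,0,0,-0.03,0,0,0,1,0,0,0,0,0,0,1],
)

```text
time_s: 26.42
position: [463.5, 230.3, 109.5]
ee_rot: [[0.27, 0.963, 0.0], [0.963, -0.27, -0.0], [-0.0, 0.0, -1.0]]
contact_force: [-0.7, -0.0, -2.6]
grip_width: 0.193
```

>>> send_rows(
  plan=[0,0,-0.03,0,0,0,1,0,0,-0.03,0,0,0,1,0,0,0,0,0,0,1],
)

```text
time_s: 26.8
position: [463.5, 230.3, 107.6]
ee_rot: [[0.27, 0.963, -0.0], [0.963, -0.27, -0.0], [-0.0, -0.0, -1.0]]
contact_force: [-0.8, -0.2, -1.6]
grip_width: 0.192
```

>>> send_rows(
  plan=[0,0,-0.03,0,0,0,1,0,0,0,0,0,0,1],
)

```text
time_s: 27.05
position: [463.5, 230.3, 106.7]
ee_rot: [[0.27, 0.963, -0.0], [0.963, -0.27, -0.0], [-0.0, -0.0, -1.0]]
contact_force: [-0.2, -0.1, -2.4]
grip_width: 0.19
```

>>> send_rows(
  plan=[0,0,-0.03,0,0,0,1,0,0,0,0,0,0,1],
)

```text
time_s: 27.3
position: [463.7, 230.4, 106.6]
ee_rot: [[0.27, 0.963, 0.001], [0.963, -0.27, 0.0], [0.0, 0.001, -1.0]]
contact_force: [-4.7, -1.8, 7.3]
grip_width: 0.193
```

>>> send_rows(
  plan=[0,0,-0.02,0,0,0,1,0,0,0,0,0,0,1],
)

```text
time_s: 27.55
position: [463.7, 230.4, 106.6]
ee_rot: [[0.27, 0.963, 0.001], [0.963, -0.27, 0.0], [0.001, 0.001, -1.0]]
contact_force: [-6.6, -2.5, 14.4]
grip_width: 0.189
```

Contact with the tray (+14 N). Easing off a little and releasing.

>>> send_rows(
  plan=[0,0,0.035,0,0,0,1,0,0,0,0,0,0,0.4,0,0,0,0,0,0,0.2,0,0,0,0,0,0,-0.2,0,0,0,0,0,0,-1,0,0,0,0,0,0,-1,0,0,0,0,0,0,-1,0,0,0,0,0,0,-1],
)

```text
time_s: 28.55
position: [463.6, 230.3, 106.4]
ee_rot: [[0.27, 0.963, 0.0], [0.963, -0.27, 0.0], [0.0, 0.0, -1.0]]
contact_force: [-0.3, -0.0, -0.3]
grip_width: 1.0
```

Run:
```python
from h import *
np.set_printoptions(precision=3,suppress=True)
w=grab('wrist','w13'); s=robot.get_state(); print(s['position'],s['grip_width'],s['contact_force'],s['time_s'])
```

```text
[463.528 230.302 106.332] 1.0021382681831996 [-0.056 -0.125  0.814] 28.6
```

View pics/w13.png

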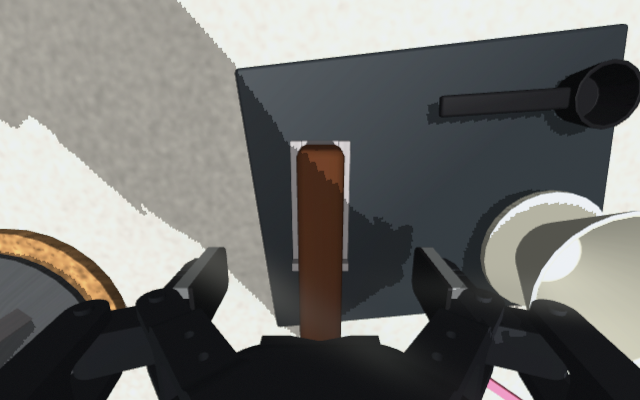

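The lifter stands free between the open jaws (handle columns 297–344). Withdrawing straight up and then back towards the robot's left.

>>> send_rows(
  plan=[0,0,0.3,0,0,0,-1,0,0,1,0,0,0,-1,0,0,1,0,0,0,-1,0,0,1,0,0,0,-1,0,0,1,0,0,0,-1,-0.8,0.3,0.5,0,0,0,-1,-1,0.5,0,0,0,0,-1,-1,0.5,0,0,0,0,-1],
)

```text
time_s: 29.6
position: [378.6, 269.6, 251.1]
ee_rot: [[0.27, 0.963, 0.001], [0.963, -0.27, 0.0], [0.001, 0.001, -1.0]]
contact_force: [-1.5, 1.5, -0.1]
grip_width: 1.002
```

>>> send_rows(
  plan=[-0.8,0.8,0,0,0,0,-1,-0.8,1,0,0,0,0,-1,-0.5,1,0,0,0,0,-1,-0.3,1,0,0,0,0,-1,0,0.5,0,0,0,0,-1,0,0,0,0,0,0,-1],
)

```text
time_s: 30.35
position: [307.7, 398.5, 250.3]
ee_rot: [[0.269, 0.963, -0.0], [0.963, -0.269, -0.0], [-0.0, 0.0, -1.0]]
contact_force: [0.6, 0.4, 0.5]
grip_width: 1.0
```

Run:
```python
from h import *
np.set_printoptions(precision=3,suppress=True)
g=grab('scene','s14'); t=grab('top','t14'); s=robot.get_state(); print(s['position'],s['contact_force'],s['time_s'])
hsv=cv2.cvtColor(t['color'],cv2.COLOR_RGB2HSV)
k=cv2.inRange(hsv,(0,0,0),(180,255,85)); z=np.zeros_like(k); z[165:225,312:378]=k[165:225,312:378]
c=max(cv2.findContours(z,0,1)[0],key=cv2.contourArea);e=cv2.fitEllipse(cv2.convexHull(c)); print(e,onz(t,*e[0],24))
im=np.hstack([cv2.resize(g['color'][130:330,230:430],(400,400),interpolation=2),cv2.resize(t['color'][140:250,310:420],(400,400),interpolation=2)]); cv2.imwrite('pics/f14.png',im[:,:,::-1])
```

```text
[307.859 397.642 250.358] [ 0.602 -0.553  0.634] 30.45
((345.3576965332031, 193.92491149902344), (44.623783111572266, 44.685386657714844), 140.1901092529297) [504.595 -58.406  24.   ]
```

View pics/f14.png

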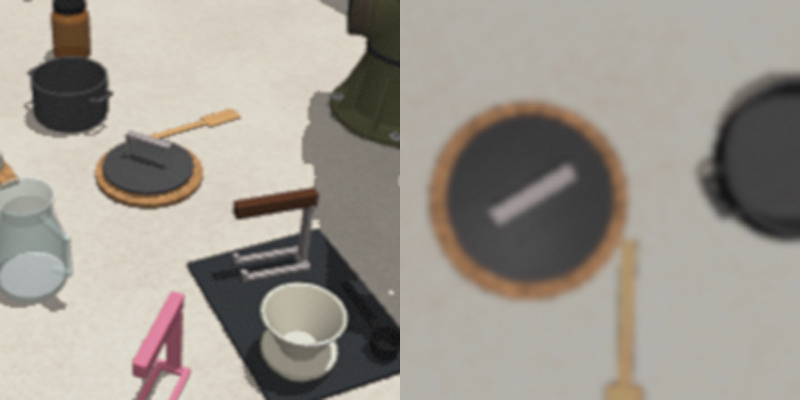

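View pics/t14.png

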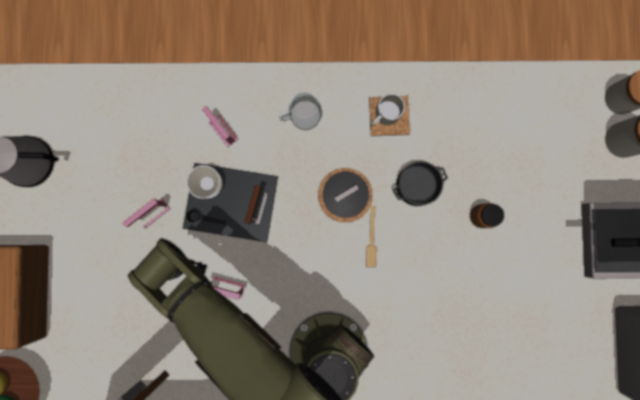

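Final view: the lid is flat and centred on the trivet, with its centre about 2 mm from the cork's. The lifter stands on the tray, the pot and bystanders are unmoved, and the arm is clear.

```bash
python3 -c "
from bench import robot
print(robot.job_done())"
```

```text
the job is handed in; nothing more can be done
None
```

The job is done and handed in at about 30.5 s of the 64 s allowed. I picked up the lid lifter by its wooden handle and passed the fork under the loop. I lifted the lid off level, carried it to the round trivet and lowered it slowly until its weight came off the wrist. Then I drew the fork out, stood the lifter back on the tray where it had been, and moved the arm clear.

**Last checks:**
- **Lid:** it lies flat, with its centre at about (505, −58) mm against about (503, −58) for the trivet.
- **Lifter:** it stands upright on the tray.
- **Other things:** the pot and bystanders look unmoved in the top and scene views.
- **Forces:** the largest wrist force I saw was about 16 N, when the lifter met the tray.

**Disagreements:**
- **Handle and trivet:** camera estimates differed by 2–3 mm. One rough scene-camera fit of the trivet was about 8 mm off, so I set it aside.
- **Lid contact:** the lid touched down about 2–3 mm lower than I had worked out.

No check failed.

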